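# Draw out the scrap tray of the trimming station

## Task

The scrap tray under the trimming station is due for emptying. Using only your fingertips and gripping nothing, push the catch by its upright tab sideways away from the tray until the hook is well clear, then hook a fingertip behind the tray's front lip and draw the tray steadily, without a jerk, all the way out to its stop. Then let go; leave the catch swung aside, and do not disturb the two resin blanks on the grille or the cutters and sanding block lying beside it.

Things in the scene. Friction and masses are not known exactly. Their poses are not given: they have to be found in the camera images.
- station: Trimming station screwed to the bench: plywood cheeks, on top a steel bar grille (56 mm high) and notched hardwood filing block (up to 72 mm), below it a slide-out steel tray. Housing 150 (x) x 160 (y) mm, feet 18 mm wider each side. Origin: centre of its underside, on the bench. Its -x points out of the front, where the tray comes out, roughly to the robot's left; housing front at x = -75 mm.
- tray (a joint): How far the tray is drawn out along the station's -x axis, m: 0 home, 0.090 at its stop. It slides with about 2 N of friction plus 6 N per m/s, stays where it is left and cannot be lifted. While the catch is hooked it moves only 4 mm.
- lip_mid (a point): Middle of the top edge of the tray's front lip, on its rear face (towards the housing), 46 mm above the bench; moves with the tray, axes as the station's. The lip is an upright plate 6 mm thick, 156 mm wide along y. Behind it the tray is open from above: 46 mm to the housing's front when home, 118 mm between its side walls (34 mm high), floor 10 mm above the bench.
- catch (a joint): Angle of the swing catch, rad: 0 pointing forward (station's -x), its hook in front of the lip; grows as it swings level, outwards to the station's +y, up to 1.5. Light friction (about 1.5 N at the tab); it stays where it is left. From about 0.3 the hook no longer blocks the lip; 0.6 and more is well clear.
- catch_pivot (a point): Pivot of the catch, vertical axis, on top of the station's +y cheek, 56 mm above the bench; axes as the station's. The catch is a flat dark steel strap 14 mm wide, reaching 74 mm from the pivot, its top 4 mm above this point, with a hook plate at its end turned down to 24 mm above the bench in front of the lip.
- catch_tab (a point): Middle of the top edge of the catch's upright tab, on its inner face (towards the tray's middle, the face to push), 79 mm above the bench; moves with the catch, 47 mm from the pivot. The tab is a plate 26 mm long along the strap, 5 mm thick, rising 19 mm above the strap. At angle 0 its inner face looks along the station's -y.
- blank_left: White resin figure blank, 18 x 68 x 18 mm, lying loose on the grille beside the filing block, on the station's +y side. Origin: centre of its underside.
- blank_right: A second such blank, 19 x 69 x 19 mm, lying loose on the grille on the station's -y side. Origin: centre of its underside.
- cutters: Small flush cutters with dark handles lying flat on the bench, 42 x 123 x 10 mm, between the station and the toolbox. Origin: centre of the underside.
- sanding_block: Cork sanding block wrapped in grey paper on the bench left of the station, nearer the robot, 47 x 85 x 26 mm. Origin: centre of the underside.

How it is judged:
By the outcome, as a careful person would: the job done as asked, in the order asked, and still so for the second after the job is handed in, with the robot touching nothing.
It also fails if it takes over 43 s, if anything falls off the work surface, if the arm or the gripper's body presses on something with over 40 N, if the wrist force passes 120 N, or if a joint passes its speed limit or range.

## Robot

A 6-joint arm with a two-finger parallel gripper is mounted at the origin on the work surface; the furniture and walls round the work are solid. World frame = base frame: x ahead of the robot, y to its left, z up, the work surface at z = 0. Lengths are in mm, angles in degrees, forces in N, time in s.
With the tool pointing down it reaches from about 300 to 850 mm from the base axis. Payload 4.2 kg.
Tool frame: the origin (TCP) lies on the centre line of the jaws, within the pads' length; the fingertips stand 14 mm ahead of it and the grasp point (between the pads) lies 5 mm behind it; z points along the fingers, y is the direction in which the jaws open and shut (so a half turn about z gives the same grasp; the last joint's range is limited). The gripper opens to 91 mm and grips with 3 to 60 N. Pads are 32 mm wide; open, the fingers measure 118 mm over their backs; the gripper's body (76 mm by 178 mm) begins 60 mm behind the grasp point.
Start: joints at [63.197, 18.312, 89.639, -0, 72.044, -1.146], TCP at [248.969, 518.32, 227.976] pointing down, gripper open.
Joint ranges: [-177.97, 177.97], [-48.28, 115.42], [12.27, 149.76], [-77.06, 257.06], [2.81, 150.46], [-146.56, 146.56]. Speed limits (degrees/s): [147.25, 147.25, 180, 180, 180, 180].

## Interface

Orientations are given as [roll, pitch, yaw] about the fixed x, y, z axes, in that order (R = Rz(yaw) Ry(pitch) Rx(roll)).
In Python, from workcell import env gives the robot as it stands.
- The arm moves only by the tool play_rows, never from a script. Its argument "increments" is a list of rows, each a list of 5 numbers: the shift along the world's x, y, z in mm, then the turn about the world's z in degrees, then the closure, from 0 (fully open) to 1 (shut). In form: [[x, y, z, yaw, fingers], ...]. A call has 1 to 20 rows; each row shifts and turns the commanded pose from where the row before left it; what a row does not reach is not made up. A row lasts 1/8 s, in which the tool goes at most 62.5 mm and 10.7 degrees, less where a joint would pass 70% of its speed; a pose out of reach is approached as far as the arm can. A call is refused whole if a number of a shift passes 62.5 or a number of a turn 10.7, either way. A call with a gripper value outside its range is refused whole. The fingers move at their own pace and stop on an object; "newtons" is the grip in N (left out, the last holds). Time passes only in rows, so rows that do not move let the fingers close. It gives the time, the measured TCP pose, the force and the opening at its end, in the units of the state.
- env.state(): the state, without advancing time (a new reading comes with each control period).
- env.grab_frame(name): name is "scene" or "top"; returns the picture (420x560x3 uint8, red, green, blue); there is no depth.
- env.calibration(name): a dict with "fx", "fy", "cx", "cy" (pixels), "R" (3x3) and "t" (3): a world point X has camera coordinates R X + t. Camera axes: x right, y down, z forward; pixel columns grow to the right and rows downward; lengths in mm; the calibration is good to about 2 mm. A picture is of the moment at which its call begins. calibration takes no time and is no camera call.
- env.job_done(): hands the job in, once; it reports no verdict.
The state is a dict: "time_s": time; "qpos": joint angles; "qvel": joint speeds; "effort": joint torques, N m; "ee_pos": TCP position; "ee_rot": TCP orientation; "force": force on the tool from outside, world axes, zero at the start; "torque": the same for the moment, N m; "gripper_width": finger opening in mm.
Only numpy, scipy, OpenCV 4.12 (cv2) and the standard library are available. Lean on these libraries where they do the work, as an engineer would, in place of code of your own. Each camera call takes 0.05 s, during which the arm holds its last target.

## Working session

There is one attempt and no reset: what is moved stays moved. The work goes in short steps, Python scripts to look and compute and a tool call to move; the robot and the scene stay as the last step left them, time stands still between calls to the robot, and variables do not carry over. Pictures are saved under pics/ and viewed, and the job is handed in when it is done.

Besides the shell and the picture viewer there is one more tool, called after "Request:" in YAML: its name, and indented under it one key for each argument. play_rows: Moves the arm, as the interface text tells. Its arguments: {"type":"object","properties":{"increments":{"type":"array"},"newtons":{"type":"number"}},"required":["increments"]}

```bash
mkdir -p pics; python3 - <<'E'
from workcell import env
import cv2
for n in("scene","top"):
    f=env.grab_frame(n); cv2.imwrite(f"pics/{n}0.png",f[:,:,::-1]); c=env.calibration(n); print(n,c)
print(env.state())
E
```

```text
scene {'fx': 453.97666125479685, 'fy': 453.97666125479685, 'cx': 273.3800677001355, 'cy': 206.6270822834311, 'R': array([[ 0.59495352, -0.8036263 , -0.01466577],
       [-0.62481799, -0.45094344, -0.6373794 ],
       [ 0.50560141,  0.38837455, -0.77041055]]), 't': array([-292.92572519,  356.38243512,  678.60443219])}
top {'fx': 496.02437702672586, 'fy': 496.02437702672586, 'cx': 279.4231411284044, 'cy': 211.56676786974998, 'R': array([[-0.01820758, -0.99973911, -0.01379095],
       [-0.99450394,  0.01953116, -0.10286126],
       [ 0.10310378,  0.0118423 , -0.99460011]]), 't': array([  31.32143465,  499.28246043, 1043.01006245])}
{'time_s': 0.1, 'qpos': array([ 6.31956674e+01,  1.83464361e+01,  8.96977810e+01, -1.45816949e-03,
        7.20432167e+01, -1.14506488e+00]), 'qvel': array([-0.02139433, -0.15963531, -0.03716679, -0.03077311,  0.04543331,
        0.0143261 ]), 'effort': array([ 1.03212857e-03, -4.13334632e+01, -2.32508236e+01,  7.30281277e-02,
        4.22237534e-02, -5.95751408e-05]), 'ee_pos': array([248.79721334, 517.92696489, 227.23086861]), 'ee_rot': array([-1.79912556e+02, -3.61084641e-04,  1.54341183e+02]), 'force': array([-1.00128244, -0.43519899, -0.20191576]), 'torque': array([ 0.01597876, -0.00624493,  0.04743649]), 'gripper_width': 91.05021794656379}
```

View pics/scene0.png

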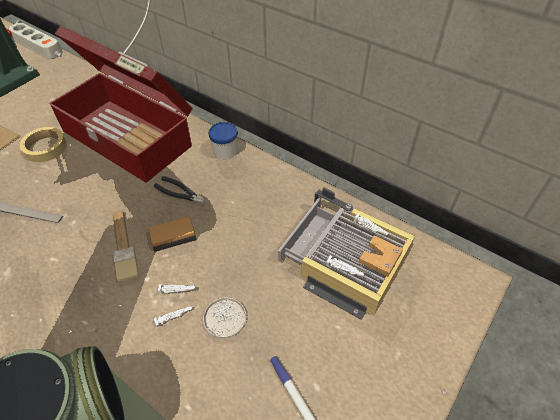

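View pics/top0.png

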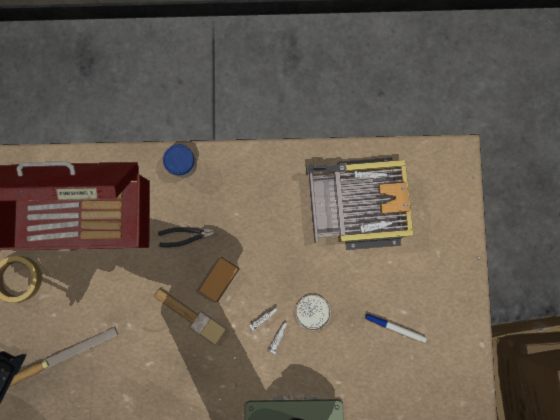

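The station is at about (360,203) in the top view. Its front faces image left (world +y), and the catch is on the far side (world +x) at about (325,168). I'll zoom in on both views.

```bash
python3 - <<'E'
import cv2
a=cv2.imread("pics/top0.png")[145:260,295:425]; cv2.imwrite("pics/topz.png",cv2.resize(a,None,fx=5,fy=5,interpolation=cv2.INTER_CUBIC))
a=cv2.imread("pics/scene0.png")[180:325,270:420]; cv2.imwrite("pics/scz.png",cv2.resize(a,None,fx=4,fy=4,interpolation=cv2.INTER_CUBIC))
E
```

```text
(no output)
```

View pics/topz.png

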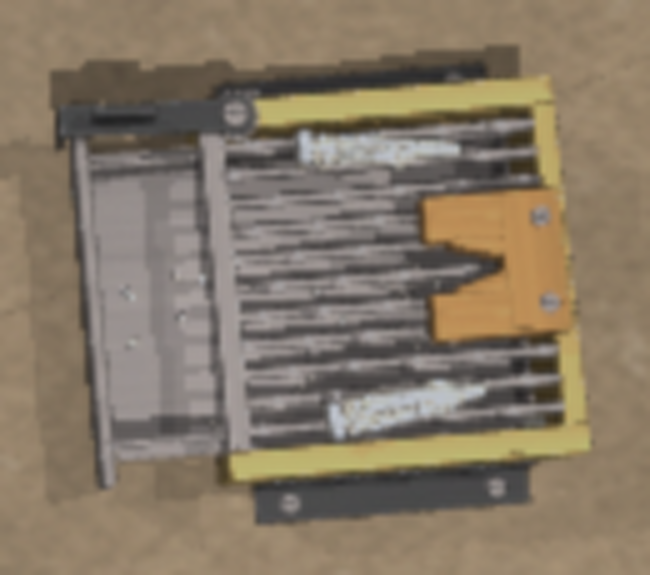

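View pics/scz.png

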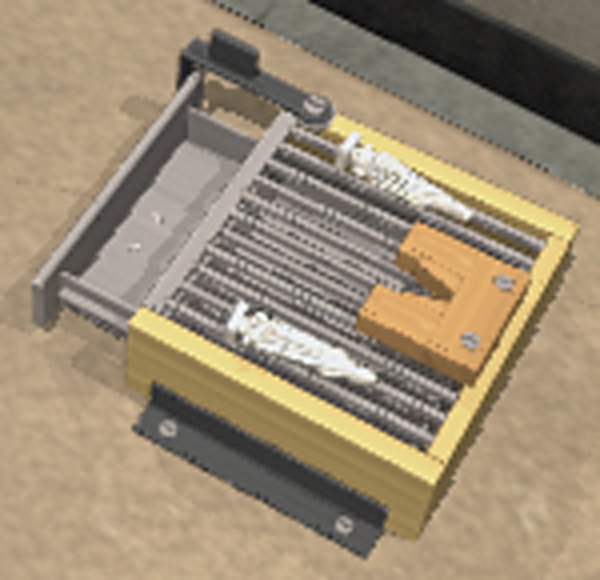

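```bash
cat > h.py <<'E'
import numpy as np
from workcell import env
def ray(n,u,v,z):
    c=env.calibration(n);R,t=c["R"],c["t"];o=-R.T@t
    d=R.T@np.array([(u-c["cx"])/c["fx"],(v-c["cy"])/c["fy"],1]);return o+d*(z-o[2])/d[2]
def proj(n,X):
    c=env.calibration(n);p=c["R"]@np.array(X)+c["t"];return c["fx"]*p[0]/p[2]+c["cx"],c["fy"]*p[1]/p[2]+c["cy"]
T=lambda u,v,z:ray("top",295+u/5,145+v/5,z)
S=lambda u,v,z:ray("scene",270+u/4,180+v/4,z)
E
python3 - <<'E'
from h import *
np.set_printoptions(precision=1,suppress=True)
for k,v in dict(pivT=T(237,113,60),pivS=S(316,103,60),
 lipfarT=T(78,142,46),lipnearT=T(106,487,46),lipnearRearT=T(113,487,46), lipfarS=S(198,75,46),lipnearS=S(40,283,46),
 cbrT=T(590,450,56),ctrT=T(552,78,56),cblT=T(232,480,56),
 cbrS=S(437,470,56),ctrS=S(578,225,56),cblS=S(130,318,56),
 tab1T=T(92,118,79),tab2T=T(155,118,79),tab1S=S(212,32,79),tab2S=S(258,55,79),hookT=T(60,122,60),hookS=S(180,65,60)).items(): print(k,v)
E
```

```text
pivT [ 586.5 -112.6   60. ]
pivS [ 592.3 -111.3   60. ]
lipfarT [578.1 -46.2  46. ]
lipnearT [431.1 -54.4  46. ]
lipnearRearT [431.1 -57.3  46. ]
lipfarS [584.3 -49.   46. ]
lipnearS [435.  -58.6  46. ]
cbrT [ 442.3 -254.9   56. ]
ctrT [ 599.5 -246.1   56. ]
cblT [ 432.7 -106.1   56. ]
cbrS [ 451.1 -253.6   56. ]
ctrS [ 602.6 -246.1   56. ]
cblS [ 438.  -106.4   56. ]
tab1T [582.1 -50.5  79. ]
tab2T [581.5 -76.5  79. ]
tab1S [586.8 -53.1  79. ]
tab2S [587.2 -79.3  79. ]
hookT [584.3 -38.1  60. ]
hookS [574.  -43.9  60. ]
```

Request:
play_rows:
  increments:
    - [13, -44, 0, 4.9, 1]
    - [13, -44, 0, 4.9, 1]
    - [13, -44, 0, 4.9, 1]
    - [13, -44, 0, 4.9, 1]
    - [13, -44, 0, 4.9, 1]
    - [13, -44, 0, 4.9, 1]
    - [25, -35, 0, 0, 1]
    - [25, -35, 0, 0, 1]
    - [25, -35, 0, 0, 1]
    - [25, -35, 0, 0, 1]
    - [25, -35, 0, 0, 1]
    - [25, -35, 0, 0, 1]
    - [25, -35, 0, 0, 1]
    - [25, -35, 0, 0, 1]
    - [23, -39, 0, 0, 1]
    - [0, 0, 0, 0, 1]
    - [0, 0, 0, 0, 1]
  newtons: 20

```text
time_s: 2.22
ee_pos: [549.3, -64.3, 227.4]
ee_rot: [179.9, -0.1, -176.3]
force: [0.3, -0.2, -0.7]
gripper_width: 0.8
```

Request:
play_rows:
  increments:
    - [0, 0, -35, 0, 1]
    - [0, 0, -40, 0, 1]
    - [0, 0, -35, 0, 1]
    - [0, 0, -20, 0, 1]
    - [0, 0, 0, 0, 1]

```text
time_s: 2.85
ee_pos: [548.2, -63.3, 96.8]
ee_rot: [179.9, -0.2, -176.2]
force: [0.1, -0.3, 0.2]
gripper_width: 0.4
```

```bash
cat > look.py <<'E'
import sys,cv2
from workcell import env
k=sys.argv[1]
import numpy as np
a=env.grab_frame("top")[130:270,270:450,::-1];b=env.grab_frame("scene")[160:330,250:430,::-1]
cv2.imwrite(f"pics/T{k}.png",cv2.resize(a,None,fx=4,fy=4,interpolation=2));cv2.imwrite(f"pics/S{k}.png",cv2.resize(b,None,fx=3.5,fy=3.5,interpolation=2))
s=env.state();print(s["time_s"],s["ee_pos"],s["force"],s["gripper_width"])
E
python3 look.py 1
```

```text
2.95 [550.15860989 -63.9702567   98.82954435] [-0.27558595 -0.50724513  0.8101967 ] 0.6412703943916763
```

View pics/S1.png

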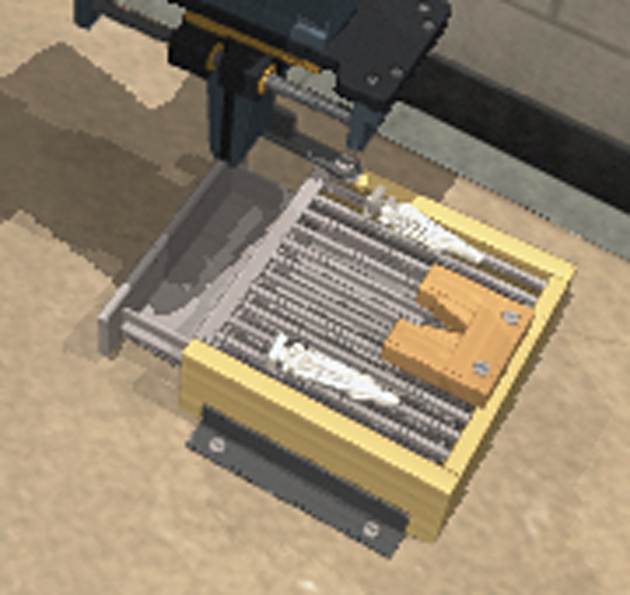

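View pics/T1.png

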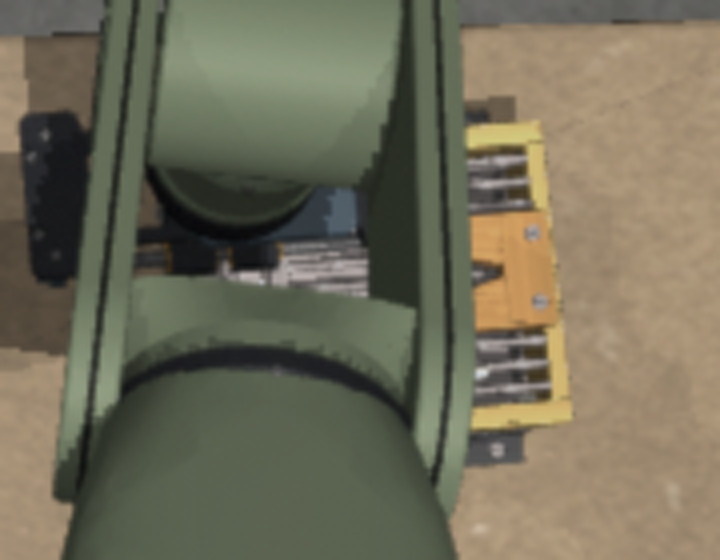

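The finger is above the tray just in front of the tab, at S-view pixel (232,160). The arm hides this area in the top view. Next I'll lower to tab height and push outwards (+x) slowly.

Request:
play_rows:
  increments:
    - [0, 0, -10, 0, 1]
    - [0, 0, -9, 0, 1]
    - [0, 0, 0, 0, 1]
    - [5, 0, 0, 0, 1]
    - [5, 0, 0, 0, 1]
    - [5, 0, 0, 0, 1]
    - [5, -1, 0, 0, 1]

```text
time_s: 3.82
ee_pos: [569.7, -65.4, 78.9]
ee_rot: [180.0, -0.1, -176.3]
force: [-2.5, 1.2, -0.2]
gripper_width: 0.3
```

Request:
play_rows:
  increments:
    - [5, -1, 0, 0, 1]
    - [5, -1, 0, 0, 1]
    - [5, -1, 0, 0, 1]
    - [5, -1, 0, 0, 1]
    - [5, -1, 0, 0, 1]
    - [5, -1, 0, 0, 1]
    - [5, 0, 0, 0, 1]
    - [5, 0, 0, 0, 1]
    - [2, 0, 0, 0, 1]
    - [0, 0, 0, 0, 1]

```text
time_s: 5.08
ee_pos: [612.6, -71.6, 79.1]
ee_rot: [-180.0, 0.1, -176.3]
force: [0.3, 1.1, -0.5]
gripper_width: 0.5
```

```bash
python3 look.py 2
```

```text
5.175 [612.46492733 -71.67657041  79.14857214] [-0.20937118  1.4654853  -0.34668367] 0.22275377221117837
```

View pics/S2.png

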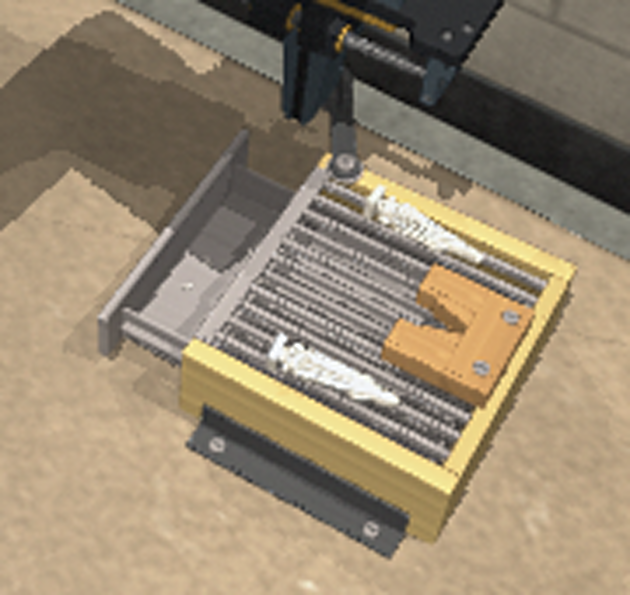

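The catch is now roughly 60–65° aside: its pivot is at (345,160) and the strap points away from the tray. The tray front is free. Next I'll back off the tab, lift, and go down behind the lip.

Request:
play_rows:
  increments:
    - [-6, 6, 0, 0, 1]
    - [-8, 4, 0, 0, 1]
    - [0, 0, 25, 0, 1]
    - [0, 0, 25, 0, 1]
    - [-22, -3, 0, 0, 1]
    - [-40, -6, 0, 0, 1]
    - [-25, -5, 0, 0, 1]
    - [0, 0, 0, 0, 1]
    - [0, 0, 0, 0, 1]

```text
time_s: 6.3
ee_pos: [511.9, -75.6, 129.4]
ee_rot: [-180.0, 0.1, -176.3]
force: [0.9, -0.4, -0.5]
gripper_width: 0.5
```

```bash
python3 look.py 3
```

```text
6.4 [512.05515753 -75.53229252 129.08711155] [ 0.12572864 -0.19771808 -0.13574101] 0.4404167396315951
```

View pics/S3.png

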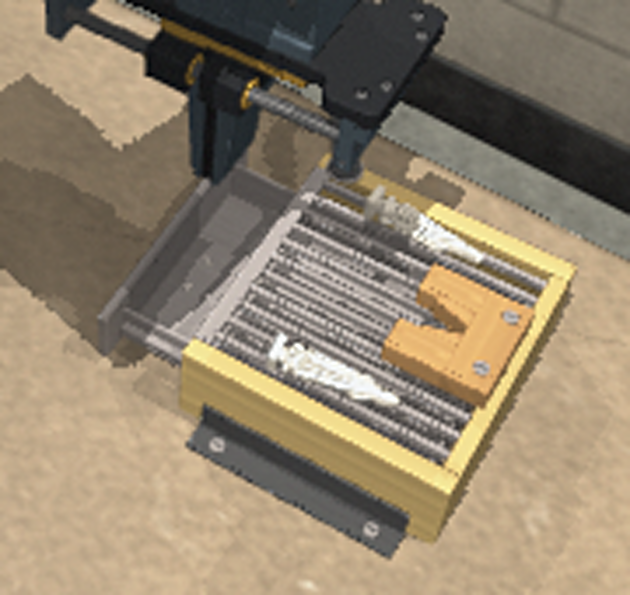

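```bash
python3 - <<'E'
from h import *
for X in [(512,-164,194),(512,-164,160),(474,-164,194),(550,-164,194),(512,-75,115),(512,-62,115)]:
    u,v=proj("scene",X); print(X,((u-250)*3.5,(v-160)*3.5))
E
```

```text
(512, -164, 194) (np.float64(390.3482159583256), np.float64(134.19170293651766))
(512, -164, 160) (np.float64(380.63617501443287), np.float64(181.08360668137286))
(474, -164, 194) (np.float64(347.80836004281826), np.float64(186.90514716738318))
(550, -164, 194) (np.float64(430.689614031603), np.float64(84.2024871348799))
(512, -75, 115) (np.float64(218.04621040676045), np.float64(157.37552019762126))
(512, -62, 115) (np.float64(197.08661150524384), np.float64(146.11785171615583))
```

The projected body corner matches the picture, so the body clears the blanks. Lowering in behind the lip.

Request:
play_rows:
  increments:
    - [0, 0, -20, 0, 1]
    - [0, 0, -20, 0, 1]
    - [0, 0, -20, 0, 1]
    - [0, 0, -15, 0, 1]
    - [0, 0, -12, 0, 1]
    - [0, 0, -4, 0, 1]
    - [0, 0, 0, 0, 1]

```text
time_s: 7.28
ee_pos: [511.2, -75.7, 38.0]
ee_rot: [180.0, 0.0, -176.3]
force: [-0.0, 0.1, -1.5]
gripper_width: 0.6
```

```bash
python3 look.py 4
```

```text
7.375 [511.44186979 -75.75141334  38.47961809] [ 0.26910383 -0.46884722 -0.24057009] 0.2923176425056135
```

View pics/S4.png

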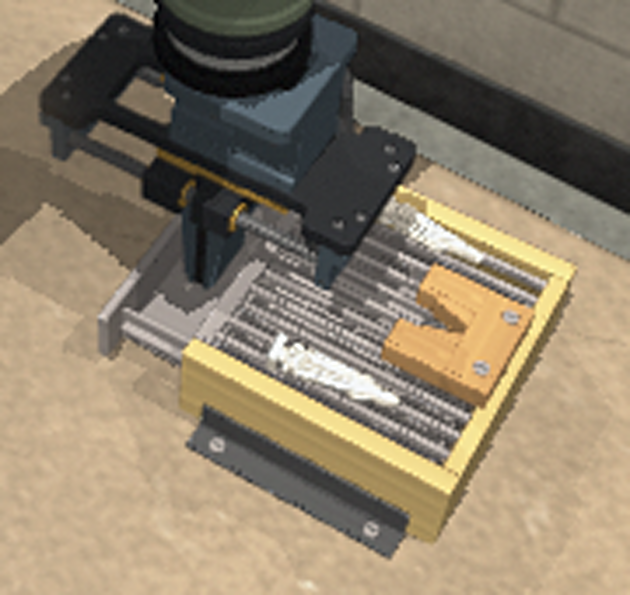

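The fingertips are in the tray at about (200,280), between lip and housing, with no contact. Next comes a slow approach to the lip and then a gentle draw.

Request:
play_rows:
  increments:
    - [0, 2, 0, 0, 1]
    - [0, 2, 0, 0, 1]
    - [0, 1.5, 0, 0, 1]
    - [0, 1.5, 0, 0, 1]
    - [0, 1.5, 0, 0, 1]
    - [0, 1.5, 0, 0, 1]
    - [-0.1, 1.5, 0, 0, 1]
    - [-0.1, 1.5, 0, 0, 1]
    - [-0.1, 1.5, 0, 0, 1]
    - [-0.1, 1.5, 0, 0, 1]
    - [-0.1, 1.5, 0, 0, 1]

```text
time_s: 8.75
ee_pos: [510.5, -58.2, 38.0]
ee_rot: [-180.0, 0.0, -176.3]
force: [0.4, -1.5, -0.6]
gripper_width: 0.8
```

Request:
play_rows:
  increments:
    - [-0.1, 2, 0, 0, 1]
    - [-0.2, 2.5, 0, 0, 1]
    - [-0.2, 3, 0, 0, 1]
    - [-0.2, 3.5, 0, 0, 1]
    - [-0.2, 4, 0, 0, 1]
    - [-0.3, 4, 0, 0, 1]
    - [-0.3, 4, 0, 0, 1]
    - [-0.3, 4, 0, 0, 1]
    - [-0.3, 4, 0, 0, 1]
    - [-0.3, 4, 0, 0, 1]
    - [-0.3, 4, 0, 0, 1]
    - [-0.3, 4, 0, 0, 1]

```text
time_s: 10.25
ee_pos: [507.7, -14.9, 38.1]
ee_rot: [180.0, 0.0, -176.3]
force: [1.3, -2.2, -0.3]
gripper_width: 0.3
```

```bash
python3 look.py 5
```

```text
10.35 [507.21031667 -14.57742047  38.01913997] [-0.0259324  -0.61903469 -0.58315009] 0.6237385559456413
```

View pics/S5.png

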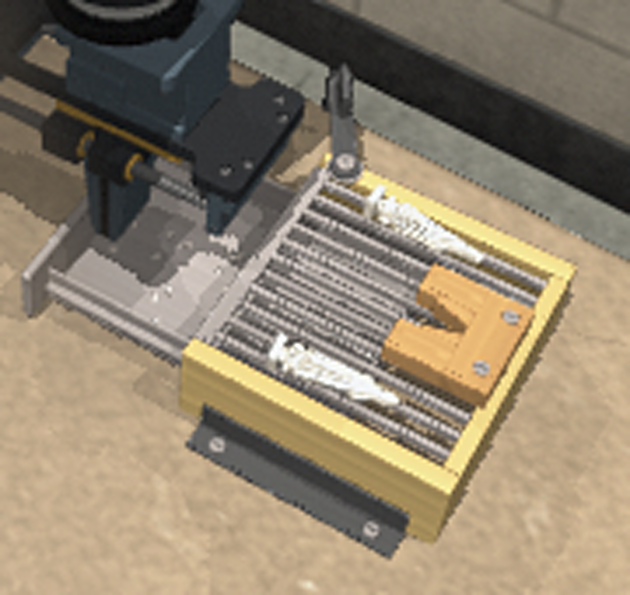

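The tray is coming out: the near end of the lip moved from (112,330) to about (35,290). The catch is still swung well aside at (343,90). Continuing the draw.

Request:
play_rows:
  increments:
    - [-0.1, 2, 0, 0, 1]
    - [-0.2, 3, 0, 0, 1]
    - [-0.3, 4, 0, 0, 1]
    - [-0.3, 4, 0, 0, 1]
    - [-0.3, 4, 0, 0, 1]
    - [-0.2, 4, 0, 0, 1]
    - [-0.2, 4, 0, 0, 1]
    - [-0.2, 3, 0, 0, 1]
    - [-0.1, 2, 0, 0, 1]
    - [-0.1, 1, 0, 0, 1]
    - [-0.1, 1, 0, 0, 1]

```text
time_s: 11.72
ee_pos: [505.3, 16.8, 38.0]
ee_rot: [180.0, -0.0, -176.3]
force: [-1.2, -2.1, 1.3]
gripper_width: 0.5
```

Request:
play_rows:
  increments:
    - [-0.1, 1, 0, 0, 1]
    - [-0.1, 1, 0, 0, 1]
    - [-0.1, 1, 0, 0, 1]
    - [-0.1, 1, 0, 0, 1]
    - [-0.1, 1, 0, 0, 1]
    - [0, 1, 0, 0, 1]
    - [0, 1, 0, 0, 1]

```text
time_s: 12.6
ee_pos: [504.8, 23.9, 38.0]
ee_rot: [180.0, -0.0, -176.3]
force: [-0.5, -2.4, 0.8]
gripper_width: 0.5
```

Request:
play_rows:
  increments:
    - [-0.1, 1, 0, 0, 1]
    - [0, 1, 0, 0, 1]
    - [-0.1, 1, 0, 0, 1]
    - [0, 1, 0, 0, 1]

```text
time_s: 13.1
ee_pos: [504.8, 25.2, 38.0]
ee_rot: [-179.7, -0.0, -176.1]
force: [-0.3, -16.5, 1.5]
gripper_width: 0.3
```

The force rose to 16.5 N with the tool stalled at y=25, about 90 mm past the contact I expected at y≈-65. That is the stop. Backing off the lip and lifting.

Request:
play_rows:
  increments:
    - [0, -2, 0, 0, 1]
    - [0, -3, 0, 0, 1]
    - [0, -5, 0, 0, 1]
    - [0, -5, 0, 0, 1]
    - [0, 0, 15, 0, 1]
    - [0, 0, 30, 0, 1]
    - [0, 0, 40, 0, 1]
    - [0, 0, 45, 0, 1]
    - [-30, 30, 20, 0, 1]
    - [-30, 40, 10, 0, 1]
    - [-30, 40, 0, 0, 1]
    - [-30, 40, 0, 0, 1]
    - [-30, 40, 0, 0, 1]
    - [-10, 40, 0, 0, 1]
    - [0, 40, 0, 0, 1]
    - [0, 20, 0, 0, 1]
    - [0, 0, 0, 0, 1]
    - [0, 0, 0, 0, 1]

```text
time_s: 15.35
ee_pos: [344.5, 301.7, 198.0]
ee_rot: [-179.9, -0.0, -176.3]
force: [-0.3, 0.1, 0.0]
gripper_width: 0.5
```

```bash
python3 look.py 6; python3 - <<'E'
from workcell import env
import cv2
cv2.imwrite("pics/full6.png",env.grab_frame("top")[:,:,::-1])
E
```

```text
15.45 [344.69437069 301.59788477 197.98535116] [ 0.27630288 -0.45127071 -0.15526583] 0.659407367954412
```

View pics/T6.png

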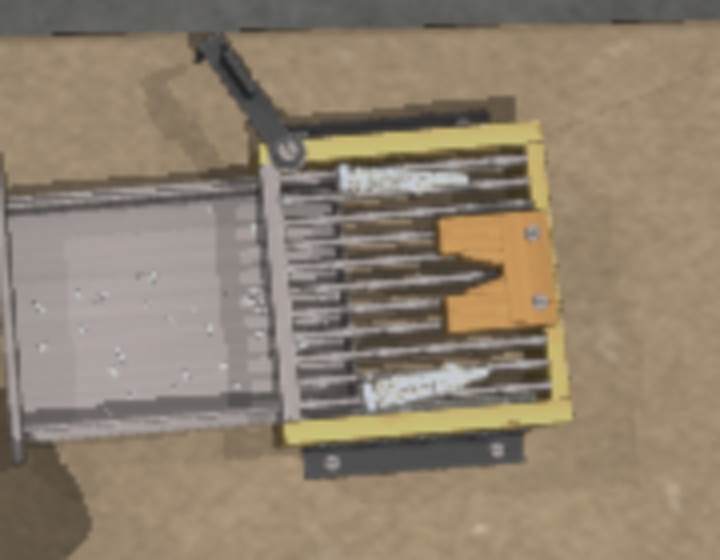

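View pics/full6.png

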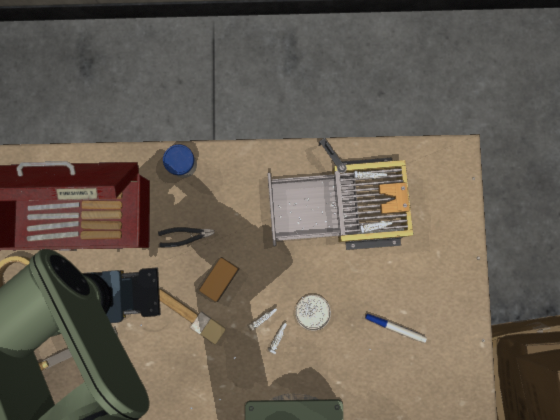

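View pics/S6.png

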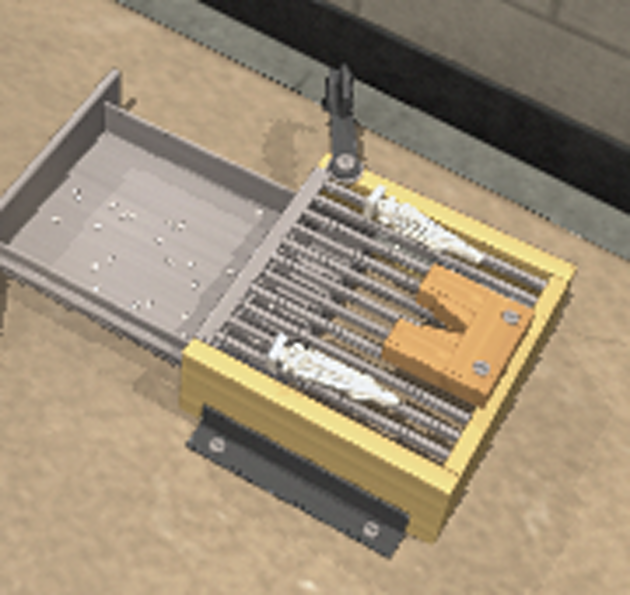

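```bash
python3 - <<'E'
from h import *
import cv2
a=T(113,487,46);b=ray("top",270+23/4,130+460/4,46);print(b-a)
a=T(78,142,46);b=ray("top",270+0/4,130+160/4,46);print(b-a)
# overlay diff station blanks/cutters/block
A=cv2.imread("pics/top0.png").astype(int);B=cv2.imread("pics/full6.png").astype(int);d=abs(A-B).max(2)
for n,(x0,x1,y0,y1) in dict(blankL=(352,390,168,183),blankR=(358,396,216,236),cut=(157,218,222,250),block=(195,242,255,303)).items(): print(n,d[y0:y1,x0:x1].mean())
print(env.job_done())
E
```

```text
[-3.80402234 87.92933605  0.        ]
[ 9.14203295 86.35369165  0.        ]
blankL 13.373684210526315
blankR 16.010526315789473
cut 13.69320843091335
block 22.02171985815603
the job is handed in; nothing more can be done
None
```

The tray is out at its stop and the catch is swung well aside. The job was handed in at about 15.5 s of robot time, and it reports no verdict.

**What I did:** With the fingers closed I pushed the catch tab outwards (about 2.5 N measured), then backed off. I lowered the fingertips behind the tray's lip and drew the tray out at up to about 32 mm/s, slowing to about 8 mm/s before the stop. The tray moved in two stretches, with a short pause partway for a picture. Then I backed off and moved clear.

**Last checks:**
- **Tray:** the tool stalled at y = 25 and the force rose from about 2 N to 16.5 N, about 90 mm past where I estimated the finger first touched the lip. Lip positions read from the pictures gave 86–88 mm of travel. That is slightly under 90 mm but within my pixel-reading error, so I trusted the stall.
- **Catch:** by eye in the final top picture it stands about 1 rad (60°) aside, against the 0.6 needed.
- **Blanks, cutters and sanding block:** they look to be where they started. The before/after pixel comparison was inconclusive, since the arm's shadow and changed tray background lie in those areas, so this rests on the pictures alone.
- **Robot:** it was touching nothing, with forces around 0 N.

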